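Seat a lens retaining ring with the two-stop bench press

ROBOT

A 6-joint arm with a two-finger parallel gripper is mounted at the origin on the work surface. World frame = base frame: x ahead of the robot, y to its left, z up, the work surface at z = 0. Lengths are in m, angles in rad, forces in N, time in s.
With the tool pointing down it reaches from about 0.375 to 0.9 m from the base axis. Payload 3.1 kg.
Tool frame: the origin (TCP) lies at the very end of the fingers, on their centre line; the grasp point (between the pads) lies 19 mm behind it; z points along the fingers, y is the direction in which the jaws open and shut (so a half turn about z gives the same grasp; the last joint's range is limited). The gripper opens to 85 mm and grips with 20 to 120 N. Pads are 22 mm wide; open, the fingers measure 114 mm over their backs; the gripper's body (76 mm by 85 mm) begins 54 mm behind the grasp point. The pads swing forward as they close: fully open they stand 13 mm farther back than shut.
Start: joints at [1.127, 0.527, 1.433, -0, 1.181, -0.178], TCP at [0.164, 0.603, 0.231] pointing down, gripper open.
Joint ranges: [-3.08, 3.08], [-0.75, 2.2], [0.22, 2.44], [-1.43, 4.57], [0, 2.65], [-2.85, 2.85]. Speed limits (rad/s): [2.79, 2.79, 3.14, 3.14, 3.14, 3.14].

INTERFACE

Orientations are given as a unit quaternion [x, y, z, w].
In Python, from station import manip gives the robot as it stands.
- The arm moves only by the tool send_rows, never from a script. Its argument "motion" is a list of rows, each an object with "gripper": the finger opening in mm, from 0 to 85.4; "travel": the shift along the tool's x, y, z in mm, a list of three; "rotation": the turn, a rotation vector about the tool's x, y, z in degrees, a list of three. In form: [{"gripper": gripper, "travel": [x, y, z], "rotation": [ax, ay, az]}, ...]. A call has 1 to 12 rows; each row shifts and turns the commanded pose from where the row before left it, along the tool's axes as they then stand; what a row does not reach is not made up. A row lasts 1/12 s, in which the tool goes at most 41.7 mm and 7.16 degrees, less where a joint would pass 70% of its speed; a pose out of reach is approached as far as the arm can. A call is refused whole if a number of a shift passes 41.7 or a number of a turn 7.16, either way. A call with a gripper value outside its range is refused whole. The fingers move at their own pace and stop on an object; "newtons" is the grip in N (left out, the last holds). Time passes only in rows, so rows that do not move let the fingers close. It gives the time, the measured TCP pose, the force and the opening at its end, in the units of the state.
- manip.sense(): the state, without advancing time (a new reading comes with each control period).
- manip.snapshot(name): name is "scene" or "top" or "wrist"; returns the picture (384x512x3 uint8, red, green, blue); there is no depth.
- manip.calibration(name): a dict with "fx", "fy", "cx", "cy" (pixels), "cam_to_world" (4x4, takes a point from camera to world coordinates). Camera axes: x right, y down, z forward; pixel columns grow to the right and rows downward; lengths in m; the calibration is good to about 2 mm. A picture is of the moment at which its call begins: read the wrist's pose just before it. calibration takes no time and is no camera call; for the wrist camera it gives the pose at the moment of the call.
- manip.sign_off(): hands the job in, once; it reports no verdict.
The state is a dict: "t": time; "q": joint angles; "qd": joint speeds; "tau": joint torques, N m; "tcp_pos": TCP position; "tool_rot": TCP orientation; "force": force on the tool from outside, world axes, zero at the start; "ft_torque": the same for the moment, N m; "finger_gap": opening from 0.0 (shut) to 1.0 (fully open).
Only numpy, scipy, OpenCV 4.12 (cv2) and the standard library are available. Lean on these libraries where they do the work, as an engineer would, in place of code of your own. Each camera call takes 0.05 s, during which the arm holds its last target. There are 200 camera calls.

TASK

Slide the press's carriage by its red knob until the lens cell is fully home under the plunger. Then press the red plunger cap down, through the light first stop where it meets the brass ring, to the firmer second stop where the ring bears on the lens; hold it there for about half a second without overloading the glass, and let the plunger come all the way up. Leave the carriage home, and do not disturb the things lying around the press.

Things in the scene. Friction and masses are not known exactly. Their poses are not given: they have to be found in the camera images.
- press: fixed white bench press. Origin on the table straight below the plunger's axis; own z up, own +y along the track to the loading end. Base 125 x 255 x 16 mm (y -55 to +200); aluminium column at x -45 to -79 mm; white head 52 mm wide in y, z 108 to 144 mm, column no higher. It may stand anywhere, turned up to 0.4 rad
- carriage (a joint): place of the dark steel carriage on the track, m: 0 at the loading end, 0.075 fully home against its end stop (cell centred under the plunger). It moves along the press's own -y as the value grows, drags with about 2.5 N and stays where it is left; it starts between 0 and 0.02
- carriage_knob (a point): centre of the top of the carriage's upright red knob, a post 16 mm in diameter from the carriage's top (z 40 mm) to z 90 mm, with a steel collar 24 mm wide, 6 mm high at its foot. It stands 100 mm from the cell's centre on the press's +y side; once home it is 100 mm from the plunger's axis
- cell_mouth (a point): centre of the rim of the black lens cell on the carriage: a round barrel 62 mm across, 35 mm high, rim at z 75 mm
- ring: brass retaining ring, 47 mm outside, 6 mm thick, lying in the mouth of the cell. Origin: centre of its upper face, z of its own up. It starts 2 to 4 mm below the cell's rim, moves down only under about 4 N and stays where it is left
- plunger: the press's upright plunger with a red mushroom cap 42 mm across, 12 mm thick, pressed down from above. Origin: centre of the cap's upper face, z 195 mm when up. Travel 36 mm; a weak spring lifts it again: the free travel takes 2 N on the cap, rising by 0.1 N per mm. Well pressed home at 18 to 21 N on the cap; above about 24 N the lens is damaged
- plunger_foot (a point): centre of the underside of the plunger's white foot, 42 mm across, 110 mm below the cap's top. With the cell home it meets the ring 12 to 14 mm down (first stop), and 8 to 9 N on the cap moves ring and plunger on. 2 to 14 mm further, differing with each lens's thickness and not measurable beforehand, the ring bears on the lens (second stop): force climbs 5 N per mm
- mirror_mount: bystander: loose black mirror mount on a steel post with a round foot, 52 mm wide at the foot, 99 mm high; origin under its foot
- optic_jar: bystander: loose small clear jar with a white cap, 48 mm across, 45 mm high; origin under its base
- driver: bystander: loose screwdriver, 150 mm long, lying on the table; its x axis runs along it, origin under its middle

How it is judged:
By the outcome, as a careful person would: the job done as asked, in the order asked, and still so for the second after the job is handed in, with the robot touching nothing.
It also fails if it takes over 45 s, if anything falls off the work surface, if the arm or the gripper's body presses on something with over 40 N, if the wrist force passes 120 N, or if a joint passes its speed limit or range.

## Working session

There is one attempt and no reset: what is moved stays moved. The work goes in short steps, Python scripts to look and compute and a tool call to move; the robot and the scene stay as the last step left them, time stands still between calls to the robot, and variables do not carry over. Pictures are saved under pics/ and viewed, about 8 in all and at most 12, crops included, and the job is handed in when it is done.

Besides the shell and the picture viewer there is one more tool, called after "Call:" as name(argument=value, ...), one argument or row to a line, values as JSON. send_rows: Moves the arm, as the interface text tells. Its arguments: {"type":"object","properties":{"motion":{"type":"array","items":{"type":"object","properties":{"gripper":{"type":"number"},"travel":{"type":"array","items":{"type":"number"}},"rotation":{"type":"array","items":{"type":"number"}}}}},"newtons":{"type":"number"}},"required":["motion"]}

```bash
mkdir -p pics; python3 - <<'E'
from station import manip
import cv2,numpy as np
s=manip.sense();print(s['t'],s['tcp_pos'],s['tool_rot'],s['force'],s['finger_gap'])
ims=[]
for n in("scene","top"):
    im=manip.snapshot(n);cv2.imwrite(f'pics/{n}0.png',im[:,:,::-1]);ims.append(im[:,:,::-1])
    c=manip.calibration(n);print(n,c['fx'],c['cx'],c['cy'],np.round(c['cam_to_world'],3).tolist())
    h=cv2.cvtColor(im,cv2.COLOR_RGB2HSV)
    m=(((h[...,0]<8)|(h[...,0]>172))&(h[...,1]>140)&(h[...,2]>70)).astype('uint8')
    k,l,st,ce=cv2.connectedComponentsWithStats(m)
    for i in range(1,k):
        if st[i,4]>15:print(st[i],ce[i].round(1))
E
```

```text
0.0 [0.16381301 0.60240001 0.23034095] [ 1.32488676e-01  9.91183917e-01 -1.04212909e-03 -3.27659837e-04] [-0.33184066  0.24570781  0.5419456 ] 0.9986229178876453
scene 359.09632626656486 256.16787510134463 196.7369520322619 [[0.665, 0.499, -0.556, 1.07], [0.747, -0.429, 0.508, -0.415], [0.015, -0.753, -0.658, 0.636], [0.0, 0.0, 0.0, 1.0]]
[200 157  18  13 186] [208.3 162.8]
[257 167   4  14  35] [258.7 172.5]
[299 206  28  19 228] [312.6 215.3]
top 349.1951794775317 256.63812735445043 190.54088710767755 [[0.001, -0.981, 0.192, 0.515], [-0.999, 0.006, 0.039, -0.026], [-0.039, -0.192, -0.981, 0.801], [0.0, 0.0, 0.0, 1.0]]
[198 167  13  32 293] [204.7 182.4]
[270 181   6   6  22] [272.6 183.9]
[288 229  23  23 405] [298.8 240.6]
[211 250   7   6  37] [214.1 252.5]
```

View pics/scene0.png

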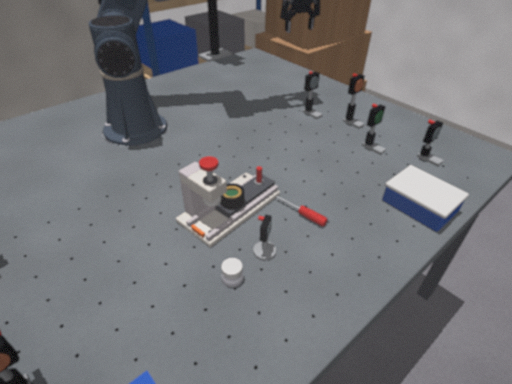

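View pics/top0.png

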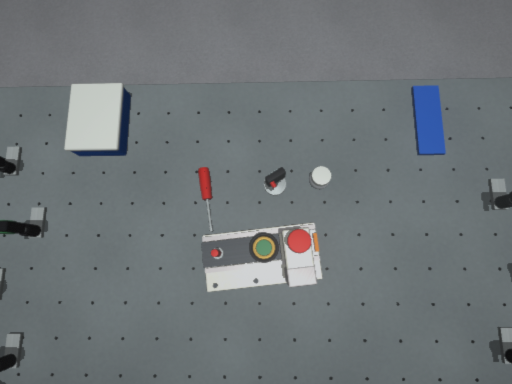

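The views show the cap at top (299,241) and scene (208,163). The knob is at top (214,252) and scene (259,172), and the cell at top (264,247). The column is on the robot's side. The mount is at top (275,185), the jar at (321,177), and the driver at (205,183) with its tip near (211,230).

```bash
cat > h.py <<'E'
from station import manip
import cv2,numpy as np
def ray(n,u,v):
    c=manip.calibration(n);T=np.array(c['cam_to_world'])
    return T[:3,3],T[:3,:3]@np.array([(u-c['cx'])/c['fx'],(v-c['cy'])/c['fy'],1])
def onz(n,u,v,z):
    o,d=ray(n,u,v);return o+d*(z-o[2])/d[2]
def tri(a,b):
    (o,d),(p,e)=ray(*a),ray(*b)
    x=np.linalg.lstsq(np.c_[d,-e],p-o,rcond=None)[0]
    A,B=o+d*x[0],p+e*x[1];return (A+B)/2,np.linalg.norm(A-B)
E
python3 - <<'E'
from h import *
im=cv2.imread('pics/top0.png');cv2.imwrite('pics/crop0.png',np.vstack([cv2.resize(im[215:300,190:330],None,fx=5,fy=5,interpolation=cv2.INTER_CUBIC)]))
print('cap top@.192',onz('top',298.8,240.6,.192),'scene',onz('scene',208.3,162.8,.19),tri(('top',298.8,240.6),('scene',208.3,162.8)))
print('knob top@.085',onz('top',214.1,252.5,.085),'scene top',onz('scene',258.7,167.5,.09),tri(('top',214.1,252.5),('scene',258.7,169)))
print('cell',onz('top',264,247,.075))
for n,u,v,z in(('top',321,176,.045),('top',275,188,0),('top',276,175,.09),('top',205,168,.015),('top',211,230,.01)):print(u,v,onz(n,u,v,z))
# base edges: bright corners
E
```

```text
cap top@.192 [ 0.54582582 -0.07466117  0.192     ] scene [ 0.54600176 -0.07458992  0.19      ] (array([ 0.54599008, -0.07472099,  0.19005051]), np.float64(0.00023279884615146632))
knob top@.085 [0.52737108 0.08858922 0.085     ] scene top [0.52817326 0.08719956 0.09      ] (array([0.52723842, 0.08852953, 0.08411322]), np.float64(0.0004952468328315394))
cell [ 0.53874896 -0.01256218  0.075     ]
321 176 [ 0.69469013 -0.13833021  0.045     ]
275 188 [ 0.67741722 -0.03723854  0.        ]
276 175 [ 0.68687776 -0.03829269  0.09      ]
205 168 [0.72315151 0.12604523 0.015     ]
211 230 [0.57898661 0.10892306 0.01      ]
```

View pics/crop0.png

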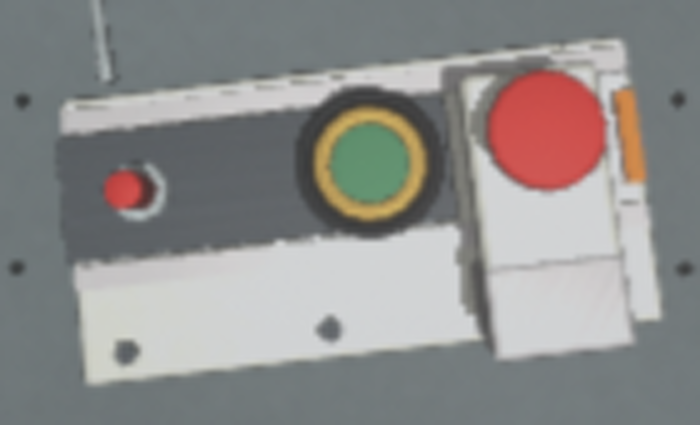

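Call:
send_rows(
  motion=[
    {"gripper": 0,"travel": [0,0,0],"rotation": [0,0,-5.45]},
    {"gripper": 0,"travel": [0,0,0],"rotation": [0,0,-5.45]},
    {"gripper": 0,"travel": [0,0,0],"rotation": [0,0,-5.45]},
    {"gripper": 0,"travel": [0,0,0],"rotation": [0,0,-5.45]},
    {"gripper": 0,"travel": [-15,-25,0],"rotation": [0,0,0]},
    {"gripper": 0,"travel": [-15,-25,0],"rotation": [0,0,0]},
    {"gripper": 0,"travel": [-15,-25,0],"rotation": [0,0,0]},
    {"gripper": 0,"travel": [-15,-25,0],"rotation": [0,0,0]},
    {"gripper": 0,"travel": [-15,-25,0],"rotation": [0,0,0]},
    {"gripper": 0,"travel": [-15,-25,0],"rotation": [0,0,0]},
    {"gripper": 0,"travel": [-15,-25,0],"rotation": [0,0,0]},
    {"gripper": 0,"travel": [-15,-25,0],"rotation": [0,0,0]},
  ],
  newtons=30,
)

```text
t: 1.1
tcp_pos: [0.3066, 0.4167, 0.231]
tool_rot: [-0.057, 0.998, -0.0, -0.0]
force: [0.5, -0.8, -0.5]
finger_gap: -0.002
```

Call:
send_rows(
  motion=[
    {"gripper": 0,"travel": [-15,-25,0],"rotation": [0,0,0]},
    {"gripper": 0,"travel": [-15,-25,0],"rotation": [0,0,0]},
    {"gripper": 0,"travel": [-15,-25,0],"rotation": [0,0,0]},
    {"gripper": 0,"travel": [-15,-25,0],"rotation": [0,0,0]},
    {"gripper": 0,"travel": [-15,-25,0],"rotation": [0,0,0]},
    {"gripper": 0,"travel": [-15,-25,0],"rotation": [0,0,0]},
    {"gripper": 0,"travel": [-15,-25,0],"rotation": [0,0,0]},
    {"gripper": 0,"travel": [-15,-25,0],"rotation": [0,0,0]},
    {"gripper": 0,"travel": [-15,-25,0],"rotation": [0,0,0]},
    {"gripper": 0,"travel": [-15,-25,0],"rotation": [0,0,0]},
    {"gripper": 0,"travel": [0,0,0],"rotation": [0,0,0]},
  ],
)

```text
t: 2.02
tcp_pos: [0.4877, 0.1833, 0.2312]
tool_rot: [-0.055, 0.998, -0.001, 0.002]
force: [0.1, 1.0, -0.1]
finger_gap: -0.002
```

Call:
send_rows(
  motion=[
    {"gripper": 0,"travel": [-9.5,-19,0],"rotation": [0,0,0]},
    {"gripper": 0,"travel": [-9.5,-19,0],"rotation": [0,0,0]},
    {"gripper": 0,"travel": [-9.5,-19,0],"rotation": [0,0,0]},
    {"gripper": 0,"travel": [0,0,22],"rotation": [0,0,0]},
    {"gripper": 0,"travel": [0,0,22],"rotation": [0,0,0]},
    {"gripper": 0,"travel": [0,0,22],"rotation": [0,0,0]},
    {"gripper": 0,"travel": [0,0,22],"rotation": [0,0,0]},
    {"gripper": 0,"travel": [0,0,22],"rotation": [0,0,0]},
    {"gripper": 0,"travel": [0,0,0],"rotation": [0,0,0]},
  ],
)

```text
t: 2.77
tcp_pos: [0.5151, 0.1336, 0.1175]
tool_rot: [-0.057, 0.998, 0.0, -0.005]
force: [0.2, 0.2, 0.1]
finger_gap: 0.001
```

```bash
python3 - <<'E'
from h import *
print(manip.sense()['tcp_pos'],manip.sense()['force'])
im=manip.snapshot('scene')[:,:,::-1];im2=manip.snapshot('top')[:,:,::-1]
cv2.imwrite('pics/p1.png',np.hstack([cv2.resize(im[130:270,170:310],(400,400)),cv2.resize(im2[180:320,180:320],(400,400))]))
E
```

```text
[0.51513521 0.1336474  0.11748223] [0.16380771 0.21412126 0.14607619]
```

View pics/p1.png

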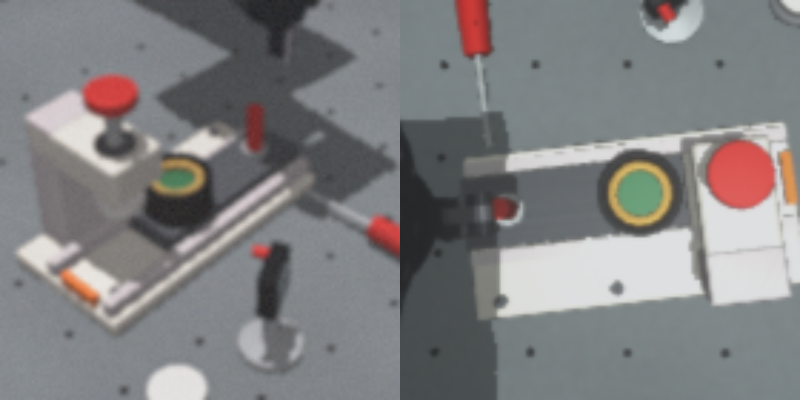

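Call:
send_rows(
  motion=[
    {"gripper": 0,"travel": [-3.5,0,16],"rotation": [0,0,0]},
    {"gripper": 0,"travel": [-3.5,0,16],"rotation": [0,0,0]},
    {"gripper": 0,"travel": [0,0,16],"rotation": [0,0,0]},
    {"gripper": 0,"travel": [0,0,14],"rotation": [0,0,0]},
    {"gripper": 0,"travel": [0,-6,0],"rotation": [0,0,0]},
    {"gripper": 0,"travel": [0,-6,0],"rotation": [0,0,0]},
    {"gripper": 0,"travel": [0,-5,0],"rotation": [0,0,0]},
    {"gripper": 0,"travel": [0,-5,0],"rotation": [0,0,0]},
    {"gripper": 0,"travel": [0,-5,0],"rotation": [0,0,0]},
    {"gripper": 0,"travel": [0,-5,0],"rotation": [0,0,0]},
    {"gripper": 0,"travel": [0,-5,0],"rotation": [0,0,0]},
    {"gripper": 0,"travel": [0,-5,0],"rotation": [0,0,0]},
  ],
)

```text
t: 3.87
tcp_pos: [0.5311, 0.0923, 0.0599]
tool_rot: [-0.057, 0.998, 0.0, 0.001]
force: [0.8, 3.0, 3.0]
finger_gap: -0.005
```

Call:
send_rows(
  motion=[
    {"gripper": 0,"travel": [0,-5,0],"rotation": [0,0,0]},
    {"gripper": 0,"travel": [0,-5,0],"rotation": [0,0,0]},
    {"gripper": 0,"travel": [0,-5,0],"rotation": [0,0,0]},
    {"gripper": 0,"travel": [0,-5,0],"rotation": [0,0,0]},
    {"gripper": 0,"travel": [0,-5,0],"rotation": [0,0,0]},
    {"gripper": 0,"travel": [0,-4,0],"rotation": [0,0,0]},
    {"gripper": 0,"travel": [0,-3,0],"rotation": [0,0,0]},
    {"gripper": 0,"travel": [0,-2,0],"rotation": [0,0,0]},
    {"gripper": 0,"travel": [0,0,0],"rotation": [0,0,0]},
  ],
)

```text
t: 4.62
tcp_pos: [0.5341, 0.0581, 0.0591]
tool_rot: [-0.057, 0.998, -0.0, -0.0]
force: [0.2, 0.5, -0.4]
finger_gap: -0.002
```

Call:
send_rows(
  motion=[
    {"gripper": 0,"travel": [0,-2,0],"rotation": [0,0,0]},
    {"gripper": 0,"travel": [0,-2,0],"rotation": [0,0,0]},
    {"gripper": 0,"travel": [0,0,0],"rotation": [0,0,0]},
  ],
)

```text
t: 4.87
tcp_pos: [0.5343, 0.0547, 0.0591]
tool_rot: [-0.057, 0.998, -0.0, -0.001]
force: [-0.3, 1.4, -1.1]
finger_gap: 0.001
```

Call:
send_rows(
  motion=[
    {"gripper": 0,"travel": [0,-2,0],"rotation": [0,0,0]},
    {"gripper": 0,"travel": [0,-2,0],"rotation": [0,0,0]},
    {"gripper": 0,"travel": [0,0,0],"rotation": [0,0,0]},
  ],
)

```text
t: 5.12
tcp_pos: [0.5348, 0.0506, 0.0591]
tool_rot: [-0.057, 0.998, -0.0, -0.001]
force: [-0.7, 0.8, -0.7]
finger_gap: -0.001
```

Call:
send_rows(
  motion=[
    {"gripper": 0,"travel": [0,-1.5,0],"rotation": [0,0,0]},
    {"gripper": 0,"travel": [0,-1.5,0],"rotation": [0,0,0]},
  ],
)

```text
t: 5.28
tcp_pos: [0.5352, 0.048, 0.0591]
tool_rot: [-0.057, 0.998, 0.0, -0.001]
force: [-0.1, 3.3, -0.8]
finger_gap: 0.003
```

Call:
send_rows(
  motion=[
    {"gripper": 0,"travel": [0,-1.5,0],"rotation": [0,0,0]},
    {"gripper": 0,"travel": [0,-1,0],"rotation": [0,0,0]},
  ],
)

```text
t: 5.45
tcp_pos: [0.5353, 0.0465, 0.0592]
tool_rot: [-0.056, 0.998, 0.001, -0.001]
force: [0.0, 10.7, 1.0]
finger_gap: 0.001
```

Call:
send_rows(
  motion=[
    {"gripper": 0,"travel": [0,-1,0],"rotation": [0,0,0]},
    {"gripper": 0,"travel": [0,-1,0],"rotation": [0,0,0]},
  ],
)

```text
t: 5.62
tcp_pos: [0.5353, 0.0463, 0.0592]
tool_rot: [-0.056, 0.998, 0.003, -0.001]
force: [0.4, 17.9, 0.3]
finger_gap: -0.001
```

Call:
send_rows(
  motion=[
    {"gripper": 0,"travel": [0,-1,0],"rotation": [0,0,0]},
    {"gripper": 0,"travel": [0,0,0],"rotation": [0,0,0]},
  ],
)

```text
t: 5.78
tcp_pos: [0.5353, 0.0464, 0.0592]
tool_rot: [-0.056, 0.998, 0.003, -0.001]
force: [-0.3, 17.6, -0.6]
finger_gap: -0.002
```

Call:
send_rows(
  motion=[
    {"gripper": 0,"travel": [0,8,0],"rotation": [0,0,0]},
    {"gripper": 0,"travel": [0,12,0],"rotation": [0,0,0]},
    {"gripper": 0,"travel": [0,0,-20],"rotation": [0,0,0]},
    {"gripper": 0,"travel": [0,0,-25],"rotation": [0,0,0]},
    {"gripper": 0,"travel": [0,0,-25],"rotation": [0,0,0]},
    {"gripper": 0,"travel": [0,0,-25],"rotation": [0,0,0]},
    {"gripper": 0,"travel": [0,0,-25],"rotation": [0,0,0]},
    {"gripper": 0,"travel": [0,0,-25],"rotation": [0,0,0]},
    {"gripper": 0,"travel": [0,0,-20],"rotation": [0,0,0]},
    {"gripper": 0,"travel": [0,0,0],"rotation": [0,0,0]},
  ],
)

```text
t: 6.62
tcp_pos: [0.5369, 0.0619, 0.2289]
tool_rot: [-0.057, 0.998, -0.001, 0.005]
force: [0.1, -0.6, 0.2]
finger_gap: 0.003
```

```bash
python3 - <<'E'
from h import *
print(manip.sense()['tcp_pos'],manip.sense()['force'])
im=manip.snapshot('scene')[:,:,::-1];im2=manip.snapshot('top')[:,:,::-1]
cv2.imwrite('pics/p2.png',np.hstack([cv2.resize(im[130:270,170:310],(400,400)),cv2.resize(im2[180:320,180:320],(400,400))]))
h=cv2.cvtColor(im2,cv2.COLOR_BGR2HSV)
for im_ in (im,im2):
  h=cv2.cvtColor(im_,cv2.COLOR_BGR2HSV)
  m=(((h[...,0]<8)|(h[...,0]>172))&(h[...,1]>140)&(h[...,2]>50)).astype('uint8')
  k,l,st,ce=cv2.connectedComponentsWithStats(m)
  for i in range(1,k):
    if st[i,4]>15:print(st[i],ce[i].round(1))
E
```

```text
[0.53689508 0.06188524 0.22887027] [ 0.11176864 -0.60027974  0.1512329 ]
[200 156  18  14 202] [208.5 162.5]
[240 178   5  15  57] [241.7 184.4]
[299 206  28  19 234] [312.5 215.2]
[259 216   5   4  16] [260.9 217.3]
[198 167  13  26 247] [204.4 179.8]
[270 181   6   6  22] [272.6 183.9]
[288 230  23  22 403] [298.9 240.6]
```

View pics/p2.png

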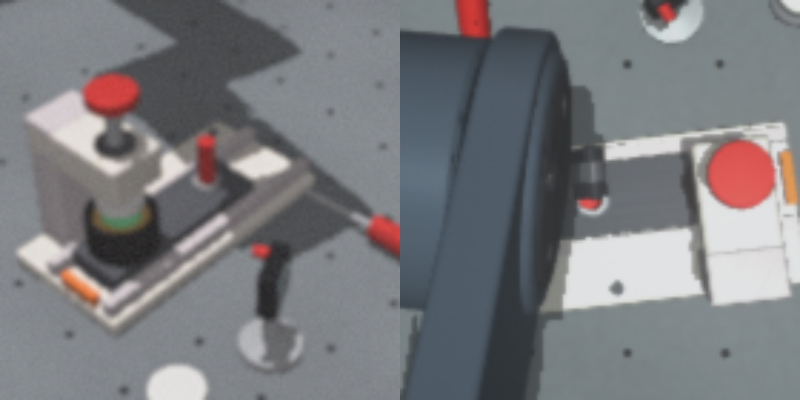

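Call:
send_rows(
  motion=[
    {"gripper": 0,"travel": [1,-18,0],"rotation": [0,0,0]},
    {"gripper": 0,"travel": [1,-18,0],"rotation": [0,0,0]},
    {"gripper": 0,"travel": [1,-18,0],"rotation": [0,0,0]},
    {"gripper": 0,"travel": [1,-18,0],"rotation": [0,0,0]},
    {"gripper": 0,"travel": [1,-18,0],"rotation": [0,0,0]},
    {"gripper": 0,"travel": [1,-18,0],"rotation": [0,0,0]},
    {"gripper": 0,"travel": [1,-18,0],"rotation": [0,0,0]},
    {"gripper": 0,"travel": [0,-10,0],"rotation": [0,0,0]},
    {"gripper": 0,"travel": [0,0,0],"rotation": [0,0,0]},
    {"gripper": 0,"travel": [0,0,0],"rotation": [0,0,0]},
  ],
)

```text
t: 7.55
tcp_pos: [0.542, -0.0735, 0.2233]
tool_rot: [-0.057, 0.998, 0.001, -0.001]
force: [-0.3, 0.0, -0.5]
finger_gap: -0.001
```

```bash
python3 - <<'E'
from h import *
k=onz('scene',241.7,179,.088);print('knob',k, 'dist',np.hypot(*(k[:2]-[.546,-.0747])))
s=manip.sense();d=np.array([.546,-.0747,.2])-s['tcp_pos']
from scipy.spatial.transform import Rotation as R
r=R.from_quat(s['tool_rot']);print(s['tcp_pos'],r.inv().apply(d)*1000,r.as_matrix()[:,2],s['force'])
E
```

```text
knob [0.53428254 0.02557867 0.088     ] dist 0.10096093795204435
[ 0.54196356 -0.07349885  0.22328873] [-3.91945342 -1.6803805  23.27906045] [-0.00206453  0.00105854 -0.99999731] [-0.27096177  0.01126847 -0.47359226]
```

Call:
send_rows(
  motion=[
    {"gripper": 0,"travel": [-4,-1.5,6],"rotation": [0,0,0]},
    {"gripper": 0,"travel": [0,0,8],"rotation": [0,0,0]},
    {"gripper": 0,"travel": [0,0,8],"rotation": [0,0,0]},
    {"gripper": 0,"travel": [0,0,3],"rotation": [0,0,0]},
    {"gripper": 0,"travel": [0,0,3],"rotation": [0,0,0]},
    {"gripper": 0,"travel": [0,0,3],"rotation": [0,0,0]},
    {"gripper": 0,"travel": [0,0,2],"rotation": [0,0,0]},
  ],
)

```text
t: 8.13
tcp_pos: [0.5462, -0.074, 0.1911]
tool_rot: [-0.057, 0.998, 0.0, -0.001]
force: [-1.1, 1.4, 3.3]
finger_gap: -0.003
```

Call:
send_rows(
  motion=[
    {"gripper": 0,"travel": [0,0,1],"rotation": [0,0,0]},
    {"gripper": 0,"travel": [0,0,1],"rotation": [0,0,0]},
  ],
)

```text
t: 8.3
tcp_pos: [0.5466, -0.0744, 0.1895]
tool_rot: [-0.057, 0.998, 0.0, -0.0]
force: [-2.4, 2.1, 3.0]
finger_gap: -0.002
```

Call:
send_rows(
  motion=[
    {"gripper": 0,"travel": [0,0,1.5],"rotation": [0,0,0]},
    {"gripper": 0,"travel": [0,0,1.5],"rotation": [0,0,0]},
    {"gripper": 0,"travel": [0,0,1.5],"rotation": [0,0,0]},
    {"gripper": 0,"travel": [0,0,1],"rotation": [0,0,0]},
  ],
)

```text
t: 8.63
tcp_pos: [0.5467, -0.0745, 0.1838]
tool_rot: [-0.057, 0.998, 0.0, 0.0]
force: [-1.0, 1.6, 3.5]
finger_gap: 0.002
```

Call:
send_rows(
  motion=[
    {"gripper": 0,"travel": [0,0,1],"rotation": [0,0,0]},
    {"gripper": 0,"travel": [0,0,1],"rotation": [0,0,0]},
  ],
)

```text
t: 8.8
tcp_pos: [0.5467, -0.0745, 0.1818]
tool_rot: [-0.057, 0.998, 0.0, 0.0]
force: [-2.2, 2.7, 7.7]
finger_gap: -0.003
```

Call:
send_rows(
  motion=[
    {"gripper": 0,"travel": [0,0,1],"rotation": [0,0,0]},
    {"gripper": 0,"travel": [0,0,1],"rotation": [0,0,0]},
  ],
)

```text
t: 8.97
tcp_pos: [0.5468, -0.0745, 0.1803]
tool_rot: [-0.057, 0.998, 0.0, 0.0]
force: [-2.0, 3.1, 7.6]
finger_gap: 0.004
```

Call:
send_rows(
  motion=[
    {"gripper": 0,"travel": [0,0,1],"rotation": [0,0,0]},
    {"gripper": 0,"travel": [0,0,0],"rotation": [0,0,0]},
  ],
)

```text
t: 9.13
tcp_pos: [0.5467, -0.0745, 0.1793]
tool_rot: [-0.057, 0.998, 0.0, 0.0]
force: [-2.0, 1.7, 6.2]
finger_gap: 0.0
```

Call:
send_rows(
  motion=[
    {"gripper": 0,"travel": [0,0,0.8],"rotation": [0,0,0]},
    {"gripper": 0,"travel": [0,0,0.8],"rotation": [0,0,0]},
  ],
)

```text
t: 9.3
tcp_pos: [0.5467, -0.0745, 0.1779]
tool_rot: [-0.057, 0.998, 0.0, 0.0]
force: [-2.5, 2.6, 8.5]
finger_gap: 0.001
```

Call:
send_rows(
  motion=[
    {"gripper": 0,"travel": [0,0,0.8],"rotation": [0,0,0]},
    {"gripper": 0,"travel": [0,0,0.8],"rotation": [0,0,0]},
  ],
)

```text
t: 9.47
tcp_pos: [0.5467, -0.0745, 0.1763]
tool_rot: [-0.057, 0.998, -0.0, 0.0]
force: [-2.0, 1.5, 8.0]
finger_gap: 0.001
```

Call:
send_rows(
  motion=[
    {"gripper": 0,"travel": [0,0,0.8],"rotation": [0,0,0]},
    {"gripper": 0,"travel": [0,0,0.8],"rotation": [0,0,0]},
  ],
)

```text
t: 9.63
tcp_pos: [0.5467, -0.0745, 0.1751]
tool_rot: [-0.057, 0.998, -0.0, 0.0]
force: [-3.3, 2.9, 13.3]
finger_gap: 0.001
```

Call:
send_rows(
  motion=[
    {"gripper": 0,"travel": [0,0,0.4],"rotation": [0,0,0]},
    {"gripper": 0,"travel": [0,0,0],"rotation": [0,0,0]},
  ],
)

```text
t: 9.8
tcp_pos: [0.5468, -0.0746, 0.1749]
tool_rot: [-0.057, 0.998, -0.0, 0.0]
force: [-3.8, 3.0, 11.0]
finger_gap: -0.002
```

```bash
python3 -c "
from station import manip
s=manip.sense();print(s['tcp_pos'],s['force'])"
```

```text
[ 0.54675721 -0.0745671   0.17491982] [-3.77992709  3.02779031 11.02727842]
```

Call:
send_rows(
  motion=[
    {"gripper": 0,"travel": [0,0,0.6],"rotation": [0,0,0]},
    {"gripper": 0,"travel": [0,0,0],"rotation": [0,0,0]},
  ],
)

```text
t: 9.97
tcp_pos: [0.5468, -0.0746, 0.1746]
tool_rot: [-0.057, 0.998, -0.0, 0.0]
force: [-3.3, 2.9, 12.8]
finger_gap: 0.002
```

Call:
send_rows(
  motion=[
    {"gripper": 0,"travel": [0,0,0.6],"rotation": [0,0,0]},
    {"gripper": 0,"travel": [0,0,0],"rotation": [0,0,0]},
  ],
)

```text
t: 10.13
tcp_pos: [0.5468, -0.0746, 0.1742]
tool_rot: [-0.057, 0.998, -0.0, 0.0]
force: [-3.7, 3.8, 14.8]
finger_gap: -0.005
```

Call:
send_rows(
  motion=[
    {"gripper": 0,"travel": [0,0,0.7],"rotation": [0,0,0]},
    {"gripper": 0,"travel": [0,0,0],"rotation": [0,0,0]},
  ],
)

```text
t: 10.3
tcp_pos: [0.5468, -0.0746, 0.1738]
tool_rot: [-0.057, 0.998, -0.0, 0.0]
force: [-4.3, 3.5, 15.9]
finger_gap: -0.001
```

Call:
send_rows(
  motion=[
    {"gripper": 0,"travel": [0,0,0.5],"rotation": [0,0,0]},
    {"gripper": 0,"travel": [0,0,0],"rotation": [0,0,0]},
  ],
)

```text
t: 10.47
tcp_pos: [0.5468, -0.0745, 0.1736]
tool_rot: [-0.057, 0.998, -0.0, 0.0]
force: [-5.4, 3.4, 18.0]
finger_gap: -0.0
```

Call:
send_rows(
  motion=[
    {"gripper": 0,"travel": [0,0,0.4],"rotation": [0,0,0]},
    {"gripper": 0,"travel": [0,0,0],"rotation": [0,0,0]},
  ],
)

```text
t: 10.63
tcp_pos: [0.5468, -0.0746, 0.1734]
tool_rot: [-0.057, 0.998, -0.0, 0.001]
force: [-6.2, 3.2, 18.7]
finger_gap: 0.005
```

Call:
send_rows(
  motion=[
    {"gripper": 0,"travel": [0,0,0],"rotation": [0,0,0]},
  ],
)

```text
t: 10.72
tcp_pos: [0.5468, -0.0745, 0.1734]
tool_rot: [-0.057, 0.998, -0.0, 0.001]
force: [-5.7, 2.9, 18.5]
finger_gap: 0.002
```

Call:
send_rows(
  motion=[
    {"gripper": 0,"travel": [0,0,0],"rotation": [0,0,0]},
  ],
)

```text
t: 10.8
tcp_pos: [0.5468, -0.0746, 0.1734]
tool_rot: [-0.057, 0.998, -0.0, 0.001]
force: [-5.6, 4.1, 20.0]
finger_gap: 0.001
```

Call:
send_rows(
  motion=[
    {"gripper": 0,"travel": [0,0,0.1],"rotation": [0,0,0]},
    {"gripper": 0,"travel": [0,0,0],"rotation": [0,0,0]},
    {"gripper": 0,"travel": [0,0,0],"rotation": [0,0,0]},
  ],
)

```text
t: 11.05
tcp_pos: [0.5468, -0.0746, 0.1734]
tool_rot: [-0.057, 0.998, -0.0, 0.001]
force: [-5.3, 3.7, 20.3]
finger_gap: -0.003
```

Call:
send_rows(
  motion=[
    {"gripper": 0,"travel": [0,0,0],"rotation": [0,0,0]},
    {"gripper": 0,"travel": [0,0,0],"rotation": [0,0,0]},
    {"gripper": 0,"travel": [0,0,0],"rotation": [0,0,0]},
  ],
)

```text
t: 11.3
tcp_pos: [0.5468, -0.0746, 0.1734]
tool_rot: [-0.057, 0.998, -0.0, 0.001]
force: [-5.3, 3.2, 19.3]
finger_gap: -0.004
```

Call:
send_rows(
  motion=[
    {"gripper": 0,"travel": [0,0,-1.5],"rotation": [0,0,0]},
    {"gripper": 0,"travel": [0,0,-3],"rotation": [0,0,0]},
    {"gripper": 0,"travel": [0,0,-4],"rotation": [0,0,0]},
    {"gripper": 0,"travel": [0,0,-4],"rotation": [0,0,0]},
    {"gripper": 0,"travel": [0,0,-4],"rotation": [0,0,0]},
    {"gripper": 0,"travel": [0,0,-4],"rotation": [0,0,0]},
    {"gripper": 0,"travel": [0,0,-4],"rotation": [0,0,0]},
    {"gripper": 0,"travel": [0,0,-8],"rotation": [0,0,0]},
    {"gripper": 0,"travel": [0,0,-20],"rotation": [0,0,0]},
    {"gripper": 0,"travel": [0,0,-20],"rotation": [0,0,0]},
    {"gripper": 0,"travel": [0,0,-20],"rotation": [0,0,0]},
    {"gripper": 0,"travel": [0,0,0],"rotation": [0,0,0]},
  ],
)

```text
t: 12.3
tcp_pos: [0.5495, -0.0759, 0.2675]
tool_rot: [-0.057, 0.998, -0.002, 0.004]
force: [0.6, 0.3, 0.2]
finger_gap: 0.003
```

Call:
send_rows(
  motion=[
    {"gripper": 0,"travel": [0,30,0],"rotation": [0,0,0]},
    {"gripper": 0,"travel": [0,30,0],"rotation": [0,0,0]},
    {"gripper": 0,"travel": [0,30,0],"rotation": [0,0,0]},
    {"gripper": 0,"travel": [0,30,0],"rotation": [0,0,0]},
    {"gripper": 0,"travel": [0,30,0],"rotation": [0,0,0]},
    {"gripper": 0,"travel": [0,30,0],"rotation": [0,0,0]},
    {"gripper": 0,"travel": [0,30,0],"rotation": [0,0,0]},
    {"gripper": 0,"travel": [0,30,0],"rotation": [0,0,0]},
    {"gripper": 0,"travel": [0,0,0],"rotation": [0,0,0]},
  ],
)

```text
t: 13.05
tcp_pos: [0.518, 0.1681, 0.2627]
tool_rot: [-0.06, 0.998, 0.001, -0.0]
force: [-0.1, -0.5, -0.5]
finger_gap: -0.001
```

```bash
python3 - <<'E'
from h import *
s=manip.sense();print(s['t'],s['tcp_pos'],s['force'])
im=manip.snapshot('scene')[:,:,::-1];im2=manip.snapshot('top')[:,:,::-1]
cv2.imwrite('pics/p3.png',np.hstack([cv2.resize(im[130:290,170:330],(400,400)),cv2.resize(im2[150:310,180:340],(400,400))]))
for im_ in (im,im2):
  h=cv2.cvtColor(im_,cv2.COLOR_BGR2HSV)
  m=(((h[...,0]<8)|(h[...,0]>172))&(h[...,1]>140)&(h[...,2]>50)).astype('uint8')
  k,l,st,ce=cv2.connectedComponentsWithStats(m)
  for i in range(1,k):
    if st[i,4]>15:print(st[i],ce[i].round(1))
E
```

```text
13.05 [0.51803958 0.16809321 0.26267095] [-0.11170304 -0.51189469 -0.45890481]
[352  73   6   4  16] [354.3  74.6]
[200 157  18  13 187] [208.2 162.8]
[240 178   4  15  44] [241.8 184.9]
[299 206  27  19 229] [312.5 215.2]
[198 167  13  32 293] [204.7 182.4]
[270 181   6   6  22] [272.6 183.9]
[288 229  23  23 405] [298.9 240.6]
[243 246   7   7  35] [245.7 248.7]
```

View pics/p3.png

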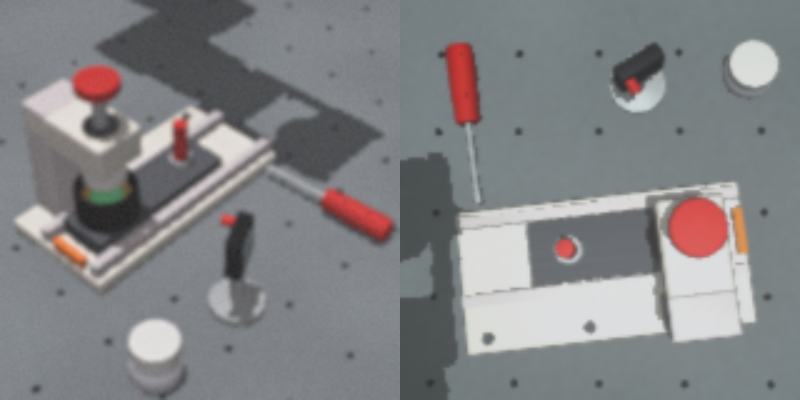

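```bash
python3 - <<'E'
from h import *
k=onz('top',245.7,248.7,.085);c=onz('top',298.9,240.6,.192);print(k,np.hypot(*(k-c)[:2]))
k=tri(('top',245.7,248.7),('scene',241.8,181))[0];print(k,np.hypot(*(k-c)[:2]))
print(manip.sign_off())
E
```

```text
[0.53501023 0.02436156 0.085     ] 0.09978212463158666
[0.53521894 0.02472206 0.08269737] 0.10011817651266654
the job is handed in; nothing more can be done
None
```

The carriage is home, the plunger was pressed to the second stop and held there, and the job is handed in at about 13 s of the 45 s allowed.

- **Carriage:** I pushed the knob with shut fingers until it stopped moving at about 18 N. In the last pictures the knob is 99.8 to 100.1 mm from the plunger's axis; it should be 100 mm.
- **First stop:** The foot met the ring about 13 mm down, and the ring moved at about 8 N.
- **Second stop:** It came about 19 mm down. The force then rose gradually, and I held it at 18 to 20 N (highest reading 20.3 N) for about 0.7 s. Readings scatter by about 1 N. There was also about 6 N of sideways force on the tool during the hold.
- **Release:** The cap is back at its starting pixel position in both views. The robot is clear, with no force above noise.
- **Bystanders:** The driver and mirror mount are at their starting pixel positions. I checked the jar only by eye, and it looks unmoved.

No final check failed. One earlier reading put the knob at 101 mm, within camera error.

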